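# Load the incubator carrier with the capped sample jars

### The job

Load the metal carrier for the incubator: stand the three capped sample jars upright in it, one to a bay, the tallest in the bay beside the carry handle, the middle one in the middle bay and the shortest in the bay farthest from the handle. They are glass, so set them down instead of dropping them and do not tip them over. Leave the two jars without caps and the other things on the bench where they stand.

Things in the scene. Friction and masses are not known exactly. Their poses are not given: they have to be found in the camera images.
- carrier: Fixed aluminium carrier, 196 (x) x 68 (y) mm, 22 mm high, open on top: three bays in a row, each 60 mm square inside, walls and floor 4 mm thick. Origin: centre of its underside, z up. Bay centres at x = +64, 0, -64 mm, y = 0; bay floors at z = 4 mm. The black carry handle, a flat loop 56 mm wide, 10 to 18 mm above the bench, sticks out 32 mm from the +x end: the bay at x = +64 is beside it.
- jar_tall: Tallest capped jar, 90 mm high in all, about 170 g: amber glass body 44 mm in diameter, white screw cap 47 mm in diameter and 14 mm high on top; origin at the centre of its underside, z up its axis.
- jar_middle: Middle capped jar, 68 mm high in all, about 130 g: amber glass body 44 mm in diameter, white screw cap 47 mm in diameter and 14 mm high on top; origin at the centre of its underside, z up its axis.
- jar_short: Shortest capped jar, 46 mm high in all, about 90 g: amber glass body 44 mm in diameter, white screw cap 47 mm in diameter and 14 mm high on top; origin at the centre of its underside, z up its axis.
- open_tall: Tall jar without cap, 86 mm high, amber glass, 44 mm in diameter, open at the top with no cap (3 mm wall, an empty mouth seen from above); origin at the centre of its underside, z up. A look-alike: stays where it is.
- open_short: Short jar without cap, 42 mm high, amber glass, 44 mm in diameter, open at the top with no cap (3 mm wall, an empty mouth seen from above); origin at the centre of its underside, z up. A look-alike: stays where it is.
- wash_bottle: White plastic bottle with grey cap, 60 mm in diameter, 160 mm high, a bystander; origin at the centre of its underside.
- mixer: Grey bench mixer, 100 x 110 mm, 95 mm high with its rubber cup, a bystander; origin at the centre of its underside.
- tip_rack: White low pipette-tip rack, 85 x 125 mm, 50 mm high, a bystander; origin at the centre of its underside.
Mind the look-alikes: they are no part of the job. Leave any purple or red look-alike of the jar_short alone.

How it is judged:
At the end, for the whole second after the job is handed in: Each capped jar is upright (0.1 rad), at rest and released on its own bay's floor, within 12 mm of the bay centre each way: tallest beside the handle, shortest farthest. Uncapped jars, bottle, mixer and tip rack are upright within 20 mm of their starts (x of jar_tall in the frame of carrier between 0.052 and 0.076 m and y of jar_tall in the frame of carrier between -0.012 and 0.012 m and z of jar_tall in the frame of carrier between 0.001 and 0.008 m and angle between each of jar_tall, jar_middle, jar_short, open_tall, open_short, wash_bottle, mixer, tip_rack's own z axis and vertical below 0.1 rad and linear speed of each of jar_tall, jar_middle, jar_short below 0.02 m/s and contact force between each of jar_tall, jar_middle, jar_short and the fingers below 0.1 N and x of jar_middle in the frame of carrier between -0.012 and 0.012 m and y of jar_middle in the frame of carrier between -0.012 and 0.012 m and z of jar_middle in the frame of carrier between 0.001 and 0.008 m and x of jar_short in the frame of carrier between -0.076 and -0.052 m and y of jar_short in the frame of carrier between -0.012 and 0.012 m and z of jar_short in the frame of carrier between 0.001 and 0.008 m and distance of each of open_tall, open_short, wash_bottle, mixer, tip_rack from where it was at the start of the episode below 0.02 m); the robot touches nothing.
It fails at once if a jar, capped or not, is tipped more than 0.6 rad (angle between any of jar_tall, jar_middle, jar_short, open_tall, open_short's own z axis and vertical above 0.6 rad).
It fails at once if a capped jar is dropped (moves faster than 0.6 m/s, a fall of about 18 mm, with no finger touching it) ((linear speed of jar_tall above 0.6 m/s and contact force between jar_tall and the fingers below 0.1 N) or (linear speed of jar_middle above 0.6 m/s and contact force between jar_middle and the fingers below 0.1 N) or (linear speed of jar_short above 0.6 m/s and contact force between jar_short and the fingers below 0.1 N)).
It fails at once if an uncapped jar or a bystander is moved by more than 20 mm (distance of any of open_tall, open_short, wash_bottle, mixer, tip_rack from where it was at the start of the episode above 0.02 m).
It also fails if it takes over 90 s, if anything falls off the work surface, if the arm or the gripper's body presses on something with over 40 N, if the wrist force passes 120 N, or if a joint passes its speed limit or range.

### The arm

A 6-joint arm with a two-finger parallel gripper is mounted at the origin on the work surface. World frame = base frame: x ahead of the robot, y to its left, z up, the work surface at z = 0. Lengths are in m, angles in rad, forces in N, time in s.
With the tool pointing down it reaches from about 0.375 to 0.9 m from the base axis. Payload 3.1 kg.
Tool frame: the origin (TCP) lies at the very end of the fingers, on their centre line; the grasp point (between the pads) lies 19 mm behind it; z points along the fingers, y is the line along which they close (so a half turn about z gives the same grasp; the last joint's range is limited). The gripper opens to 87 mm and grips with 3 to 60 N. Pads are 19 mm wide; open, the fingers measure 117 mm over their backs; the gripper's body (75 mm by 190 mm) begins 51 mm behind the grasp point.
Start: joints at [-1.29, 0.527, 1.433, -0, 1.181, -0.178], TCP at [0.277, -0.56, 0.223] pointing down, gripper open.
Joint ranges: [-3.08, 3.08], [-0.75, 2.2], [0.22, 2.44], [-1.43, 4.57], [0, 2.65], [-2.85, 2.85]. Speed limits (rad/s): [2.79, 2.79, 3.14, 3.14, 3.14, 3.14].

### API

Orientations are given as a unit quaternion [x, y, z, w].
In Python, from rig import robot gives the robot as it stands. The module is installed in compiled form; this text tells all that it offers.
- The arm moves only by the tool play_rows, never from a script. Its argument "steps" is one flat list of numbers, 5 for each row, row after row: the opening, from -1 (shut) to 1 (fully open), then the shift along the tool's x, y, z as a fraction of full scale, then the turn about the tool's z as a fraction of full scale. In form: [claw, tx, ty, tz, twist, claw, tx, ty, tz, twist, ...]. A call has exactly 10 rows; each row shifts and turns the commanded pose from where the row before left it, along the tool's axes as they then stand; what a row does not reach is not made up. Full scale, the value 1, is 0.03 m for a shift and 0.1 rad for a turn. A row lasts 1/10 s, in which the tool goes at most 50 mm and 8.59 degrees, less where a joint would pass 70% of its speed; a pose out of reach is approached as far as the arm can. A call with a number of a shift or a turn outside -1 to 1 is refused whole. A call with a gripper value outside its range is refused whole. The fingers move at their own pace and stop on an object; "grip_force" is the grip in N (left out, the last holds). Time passes only in rows, so rows that do not move let the fingers close, or fill a call up. It gives the time, the measured TCP pose, the force, the opening and the grip force at its end, in the units of the state.
- robot.get_obs(): the state, without advancing time (a new reading comes with each control period).
- robot.camera(name): name is "scene" or "top" or "wrist"; returns a dict with "image" (384x512x3 uint8, red, green, blue), "mtx" (3x3 intrinsics, pixels), "rvec" (rotation vector, rad) and "tvec" (3), from world to camera coordinates, as OpenCV has them. Camera axes: x right, y down, z forward; pixel columns grow to the right and rows downward; lengths in m; the calibration is good to about 2 mm. The wrist camera is an equidistant fisheye: a pixel r from the principal point sees the ray r / f radians off the axis. A picture is of the moment at which its call begins. There is no depth.
- robot.hand_in(): hands the job in; it is judged then, once.
The state is a dict: "time": time; "q": joint angles; "joint_velocities": joint speeds; "joint_torque": joint torques, N m; "position": TCP position; "tool_rot": TCP orientation; "ft_force": force on the tool from outside, world axes, zero at the start; "moment": the same for the moment, N m; "grip_width": finger opening in m; "grip_force": force on a finger pad.
Only numpy, scipy, OpenCV 4.12 (cv2) and the standard library are available. Lean on these libraries where they do the work, as an engineer would, in place of code of your own. Each camera call takes 0.05 s, during which the arm holds its last target. There are 200 camera calls.

## Working session

There is one attempt and no reset: what is moved stays moved. The work goes in short steps, Python scripts to look and compute and a tool call to move; the robot and the scene stay as the last step left them, time stands still between calls to the robot, and variables do not carry over. Pictures are saved under pics/ and viewed, at most 14 in all, crops included, and the job is handed in when it is done.

Besides the shell and the picture viewer there is one more tool, called after "Emit:" as name(argument=value, ...), one argument or row to a line, values as JSON. play_rows: Moves the arm, as the interface text tells. Shift numbers are shares of 0.03 m and turn numbers shares of 0.1 rad, none past 1 either way. Its arguments: {"type":"object","properties":{"steps":{"type":"array"},"grip_force":{"type":"number"}},"required":["steps"]}

```bash
mkdir -p pics
python3 - <<'E'
from rig import robot
import cv2,numpy as np
o=robot.get_obs();print(o)
for n in("top","scene"):
    c=robot.camera(n);cv2.imwrite(f"pics/{n}0.png",c["image"][:,:,::-1]);np.savez(f"{n}0.npz",**c)
    R=cv2.Rodrigues(np.array(c["rvec"]))[0];print(n,c["mtx"],(-R.T@np.array(c["tvec"]).ravel()))
E
```

```text
{'time': 0.0, 'q': array([-1.29052083e+00,  5.28493313e-01,  1.43390307e+00, -2.81707719e-05,
        1.18135672e+00, -1.78488730e-01]), 'joint_velocities': array([-3.02594830e-05, -2.03963861e-03, -8.44464609e-04,  1.29474095e-03,
        2.14208187e-04,  1.63419898e-04]), 'joint_torque': array([-4.25033213e-04, -4.40045929e+01, -1.76591992e+01,  6.34354027e-02,
        5.81469701e-02, -1.42283420e-04]), 'position': array([ 0.27659693, -0.55965456,  0.22155469]), 'tool_rot': array([ 9.73805285e-01,  2.27380956e-01, -6.79605324e-05, -1.07816185e-03]), 'ft_force': array([-0.320954  , -1.03644655,  0.27319206]), 'moment': array([ 0.03922019, -0.00030189,  0.02066033]), 'grip_force': 0.0, 'grip_width': 0.087119169746859}
top [[353.95006437   0.         255.9355387 ]
 [  0.         353.95006437 188.5803255 ]
 [  0.           0.           1.        ]] [ 0.48976749 -0.00254176  0.91789107]
scene [[423.45051258   0.         251.57636376]
 [  0.         423.45051258 191.69594959]
 [  0.           0.           1.        ]] [1.1013838  0.54212597 0.8416061 ]
```

View pics/top0.png

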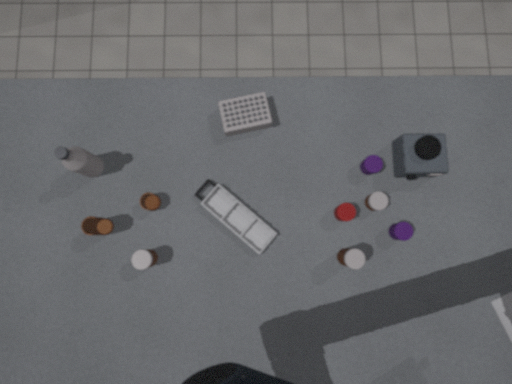

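View pics/scene0.png

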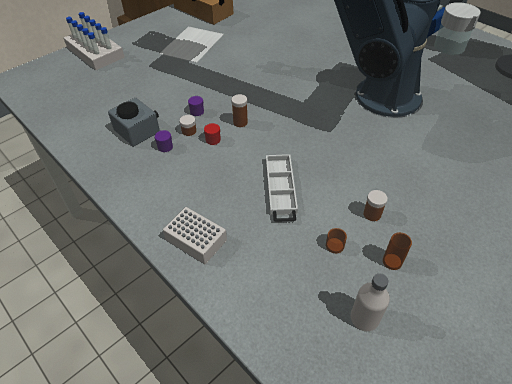

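Top view: the capped (white) candidates are (142,260), (355,259) and (377,201). The uncapped amber jars are at (105,227) and (152,202). The purple and red look-alikes are at (373,165), (402,231) and (346,212). The carrier is at (238,217) with its handle at (206,189). In the scene view the capped jars are at (240,110) tall, (188,125) short and (376,205) middle.

```bash
cat > h.py <<'E'
import cv2,numpy as np
def load(n):
    c=dict(np.load(n+"0.npz"));c["R"]=cv2.Rodrigues(c["rvec"])[0];c["t"]=c["tvec"].ravel();c["C"]=-c["R"].T@c["t"];return c
def ray(c,p):
    return c["R"].T@np.linalg.inv(c["mtx"])@np.array([p[0],p[1],1.])
def plane(c,p,z):
    d=ray(c,p);return c["C"]+d*(z-c["C"][2])/d[2]
def tri(c1,p1,c2,p2):
    d1,d2=ray(c1,p1),ray(c2,p2);A=np.c_[d1,-d2];s=np.linalg.lstsq(A,c2["C"]-c1["C"],rcond=None)[0]
    a,b=c1["C"]+s[0]*d1,c2["C"]+s[1]*d2;return (a+b)/2,np.linalg.norm(a-b)
E
python3 - <<'E'
from h import *
T,S=load("top"),load("scene")
for n,c in(("top",T),("scene",S)):
    hsv=cv2.cvtColor(c["image"],cv2.COLOR_RGB2HSV);H,s,V=cv2.split(hsv)
    ms={"white":(V>135)&(s<45),"purple":(H>120)&(H<160)&(s>90)&(V>40),"red":((H>172)|(H<3))&(s>170)&(V>80),"amber":(H>=3)&(H<20)&(s>110)&(V>40)}
    for k,m in ms.items():
        N,L,st,ce=cv2.connectedComponentsWithStats(m.astype(np.uint8))
        for i in range(1,N):
            if 25<st[i,4]<4000 and (n=="scene" or ce[i][1]>85): print(n,k,st[i],ce[i].round(1),plane(T if n=="top" else S,ce[i],.04).round(3)[:2])
a=cv2.resize(T["image"][170:265,185:290],None,fx=5,fy=5,interpolation=cv2.INTER_CUBIC)
b=cv2.resize(T["image"][125:275,325:460],None,fx=3.16,fy=3.16,interpolation=cv2.INTER_CUBIC)
h=min(a.shape[0],b.shape[0]);im=np.hstack([a[:h],b[:h]]);im=cv2.resize(im,None,fx=.8,fy=.8)
print(im.shape);cv2.imwrite("pics/crop1.png",cv2.convertScaleAbs(im,alpha=1.3)[:,:,::-1])
E
```

```text
top white [219  92  52  39 442] [244.  112.6] [0.808 0.013]
top white [230 105  17   8  37] [236.8 108.7] [0.819 0.032]
top white [243 111  15   5  28] [249.8 112.7] [ 0.808 -0.002]
top white [ 201  184   75   70 1655] [240.4 219.2] [0.534 0.024]
top white [370 192  18  18 241] [378.3 200.4] [ 0.577 -0.321]
top white [346 249  18  20 288] [354.6 258.8] [ 0.434 -0.254]
top white [131 250  20  20 304] [140.8 259.2] [0.44  0.267]
top white [492 298  20  42 278] [502.3 315.6] [ 0.295 -0.604]
top purple [361 155  22  19 308] [371.7 164.4] [ 0.669 -0.31 ]
top purple [390 222  23  18 329] [401.3 230.7] [ 0.501 -0.374]
top red [337 205  17  12  61] [346.2 211.3] [ 0.551 -0.239]
top amber [141 194  19  16 210] [150.7 201.6] [0.58  0.247]
top amber [ 82 218  31  16 345] [ 98.1 225.7] [0.522 0.373]
scene white [445   3  35  15 400] [462.5   9.8] [-0.638 -0.1  ]
scene white [475  22  37  20 233] [493.6  30.8] [-0.565  0.064]
scene white [176  26  48  42 665] [200.   39.2] [ 0.248 -0.664]
scene white [304  82  15  18  30] [311.7  90.9] [ 0.198 -0.16 ]
scene white [231  94  16  10 120] [238.9  98.
[... 2976 characters left out ...]
[501 366   6  12  30] [503.4 371.3] [0.597 0.654]
scene white [138 372  22  12 143] [149.2 379.4] [1.074 0.22 ]
scene purple [188  96  16  20 253] [195.8 105.4] [ 0.508 -0.36 ]
scene purple [155 130  18  22 302] [163.5 140.5] [ 0.675 -0.297]
scene red [204 124  16  21 161] [212.6 130.3] [ 0.546 -0.233]
scene amber [ 117    0  116   25 1688] [178.2   8.5] [ 0.158 -0.92 ]
scene amber [233 105  14  22 249] [239.9 116. ] [ 0.446 -0.226]
scene amber [181 125  15  11  98] [189.  130.7] [ 0.597 -0.28 ]
scene amber [364 206  21  15 139] [374.9 213.7] [0.464 0.276]
scene amber [326 228  21  25 354] [335.3 240.6] [0.592 0.26 ]
scene amber [383 232  29  38 710] [396.6 250.7] [0.515 0.371]
(379, 762, 3)
```

View pics/crop1.png

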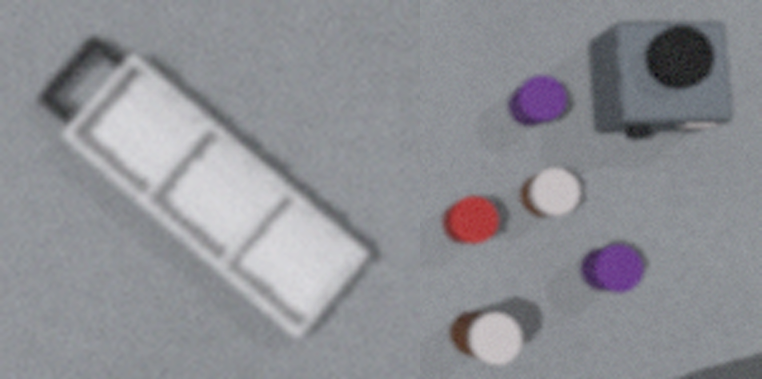

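The crop confirms the choice: short capped jar at top (378,200), tall at (355,259), with the red and two purple look-alikes around them. The handle is at the carrier's upper-left end. Next I triangulate.

```bash
cat > m.py <<'E'
from h import *
T,S=load("top"),load("scene")
def blob(c,roi,vt,st=60,er=0):
    x0,y0,x1,y1=roi;h=cv2.cvtColor(cv2.GaussianBlur(c["image"],(3,3),0),cv2.COLOR_RGB2HSV)[y0:y1,x0:x1]
    m=((h[:,:,2]>vt)&(h[:,:,1]<st)).astype(np.uint8)
    N,L,s,ce=cv2.connectedComponentsWithStats(m);i=1+s[1:,4].argmax()
    ct=max(cv2.findContours((L==i).astype(np.uint8),cv2.RETR_EXTERNAL,cv2.CHAIN_APPROX_NONE)[0],key=len)+np.array([x0,y0])
    return ct,ce[i]+[x0,y0],s[i,4]
for n,rt,rs in(("short",(364,186,392,216),(175,110,202,128)),("tall",(340,243,370,275),(226,90,254,108)),("mid",(126,244,158,276),(362,185,390,210))):
    for vt in(130,145):
        ct,c1,a1=blob(T,rt,vt);cs,c2,a2=blob(S,rs,vt)
        p,e=tri(T,c1,S,c2);print(n,vt,c1.round(1),a1,c2.round(1),a2,p.round(4),round(e,4))
for vt in(130,140):
    ct,c1,a=blob(T,(195,175,285,258),vt);r=cv2.minAreaRect(ct);b=cv2.boxPoints(r)
    cs,_,_=blob(S,(258,148,302,222),vt);bs=cv2.boxPoints(cv2.minAreaRect(cs))
    P=np.array([plane(T,q,.022) for q in b]);print(r,P.round(3).tolist(),P.mean(0).round(4),np.linalg.norm(P[0]-P[1]),np.linalg.norm(P[1]-P[2]))
    e=P[1]-P[0] if np.linalg.norm(P[1]-P[0])>.12 else P[2]-P[1];print("axis",np.degrees(np.arctan2(e[1],e[0])))
    ch=cv2.convexHull(cs);ap=cv2.approxPolyDP(ch,3,True)[:,0];print("scene poly",ap.tolist())
E
python3 m.py
python3 - <<'E'
from h import *
T=load("top")
for n,p,z in(("handle",(206,190),.014),("purpleA",(373,164.4),.046),("purpleB",(402,230),.046),("red",(346,211.5),.046),("mixer top TL",(407,134),.06),("mixTR",(447,134),.06),("mixBR",(446,172),.06),("mixBL",(407,173),.06),("openS",(152,201.5),.042),("openT",(104,226),.086),("wash",(62,153),.16)):
    print(n,plane(T,p,z).round(3))
E
```

```text
short 130 [378.2 200.4] 246 [183.7 117.8] 219 [ 0.5785 -0.3194  0.0529] 0.0082
short 145 [378.2 200.4] 186 [186.7 119.3] 124 [ 0.5757 -0.3172  0.0487] 0.0016
tall 130 [354.8 258.9] 296 [238.7  98.8] 131 [ 0.4368 -0.2395  0.091 ] 0.0015
tall 145 [354.5 258.8] 228 [238.9  98.8] 113 [ 0.437  -0.2388  0.0913] 0.0018
mid 130 [140.6 259.3] 315 [376.6 194.3] 518 [0.4419 0.2555 0.0773] 0.0001
mid 145 [140.6 259.3] 263 [377.5 196.7] 234 [0.4411 0.2582 0.0701] 0.0016
((238.15884399414062, 218.56472778320312), (76.68492126464844, 27.550168991088867), 40.601295471191406) [[0.575, 0.127, 0.022], [0.628, 0.081, 0.022], [0.499, -0.065, 0.022], [0.448, -0.019, 0.022]] [0.5374 0.0309 0.022 ] 0.06982341232645124 0.1947629863312962
axis -131.25459397536645
scene poly [[301, 148], [298, 208], [269, 221], [258, 221], [258, 148]]
((259.8278503417969, 234.10653686523438), (22.66252899169922, 21.89430809020996), 39.80556869506836) [[0.495, 0.016, 0.022], [0.536, -0.02, 0.022], [0.5, -0.063, 0.022], [0.458, -0.027, 0.022]] [ 0.4972 -0.0238  0.022 ] 0.05489725467905242 0.05687670914257682
axis -130.44931902023387
scene poly [[288, 153], [297, 208], [271, 209], [265, 155]]
handle [0.611 0.113 0.014]
purpleA [ 0.668 -0.311  0.046]
purpleB [ 0.503 -0.373  0.046]
red [ 0.55  -0.237  0.046]
mixer top TL [ 0.742 -0.396  0.06 ]
mixTR [ 0.741 -0.498  0.06 ]
mixBR [ 0.644 -0.487  0.06 ]
mixBL [ 0.642 -0.389  0.06 ]
openS [0.58  0.243 0.042]
openT [0.52  0.34  0.086]
wash [0.676 0.408 0.16 ]
```

```bash
cat > go.py <<'E'
# prints the shift still to go in tool axes (units of 0.03 m) and twist (units of 0.1 rad)
import sys,numpy as np
from rig import robot
from scipy.spatial.transform import Rotation as R
def go(x,y,z,yaw=None):
    o=robot.get_obs();r=R.from_quat(o["tool_rot"]);M=r.as_matrix();d=np.array([x,y,z])-o["position"]
    a=np.degrees(np.arctan2(M[1,1],M[0,1]));tw=0 if yaw is None else -((yaw-a+90)%180-90)
    print("t",round(o["time"],2),"pos",o["position"].round(4),"yaw",a.round(1),"tiltz",M[:,2].round(3),"q6",o["q"][5].round(2),"w",round(o["grip_width"],4),"F",o["ft_force"].round(1))
    print("shift",(M.T@d/.03).round(2),"twist",round(np.radians(tw)/.1,2))
if __name__=="__main__": go(*map(float,sys.argv[1:]))
E
python3 go.py .577 -.318 .16 70
```

```text
t 0.1 pos [ 0.2766 -0.5597  0.2217] yaw -63.7 tiltz [-0.001  0.002 -1.   ] q6 -0.18 w 0.0872 F [-0.2 -0.3 -0.1]
shift [12.54 -2.79  2.07] twist 8.08
```

Emit:
play_rows(
  steps=[1,1,-0.28,0,0,1,1,-0.28,0,0,1,1,-0.28,0,0,1,1,-0.28,0,0,1,1,-0.28,0,0,1,1,-0.28,0,0,1,1,-0.28,0,0,1,1,-0.28,0,0,1,1,-0.28,0,0,1,1,-0.28,0,0],
  grip_force=20,
)

```text
time: 1.1
position: [0.5092, -0.351, 0.2221]
tool_rot: [0.974, 0.227, -0.0, -0.0]
ft_force: [0.5, -1.1, 1.2]
grip_width: 0.0869
grip_force: 0.0
```

Emit:
play_rows(
  steps=[1,0.85,0,0.5,0,1,0.85,0,0.5,0,1,0.84,0,0.5,0,1,0,0,0.5,1,1,0,0,0,1,1,0,0,0,1,1,0,0,0,1,1,0,0,0,1,1,0,0,0,1,1,0,0,0,1],
)

```text
time: 2.1
position: [0.5766, -0.3181, 0.1619]
tool_rot: [0.992, -0.122, -0.001, -0.0]
ft_force: [-0.8, 0.2, 0.2]
grip_width: 0.0873
grip_force: 0.0
```

```bash
python3 go.py .577 -.318 .06 70
python3 - <<'E'
from rig import robot
import cv2,numpy as np
c=robot.camera("wrist");np.savez("w1.npz",**c);cv2.imwrite("pics/w1.png",c["image"][:,:,::-1]);print(c["mtx"],c["tvec"],[k for k in c])
E
```

```text
t 2.1 pos [ 0.5766 -0.3181  0.1619] yaw -104.1 tiltz [-0.001  0.001 -1.   ] q6 1.14 w 0.0873 F [-0.8  0.2  0.2]
shift [ 0.02 -0.01  3.4 ] twist 1.04
[[297.31863964   0.         257.97181238]
 [  0.         297.31863964 194.32707753]
 [  0.           0.           1.        ]] [-0.16765527  0.59100725  0.51522338] ['image', 'mtx', 'rvec', 'tvec']
```

View pics/w1.png

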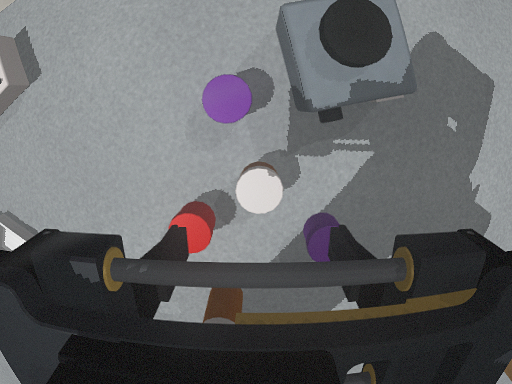

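The wrist view shows the short cap at (259,190), the red look-alike at (192,228), and the purples at (227,98) and (322,235). The cap lies between the fingers.

```bash
cat > w.py <<'E'
import cv2,numpy as np,sys
from rig import robot
def wray(c,p):
    f=c["mtx"][0,0];v=np.array(p,float)-c["mtx"][:2,2];r=np.linalg.norm(v);th=r/f
    d=np.array([*(v/max(r,1e-9)*np.sin(th)),np.cos(th)]);R=cv2.Rodrigues(np.array(c["rvec"]))[0];return R.T@d,-R.T@np.array(c["tvec"]).ravel()
def wplane(c,p,z):
    d,C=wray(c,p);return C+d*(z-C[2])/d[2]
def cap(c,guess,rad=45,vt=150):
    h=cv2.cvtColor(c["image"],cv2.COLOR_RGB2HSV);m=((h[:,:,2]>vt)&(h[:,:,1]<50)).astype(np.uint8)
    g=np.zeros_like(m);cv2.circle(g,tuple(map(int,guess)),rad,1,-1);m=cv2.morphologyEx(m*g,cv2.MORPH_OPEN,np.ones((5,5)))
    ct=max(cv2.findContours(m,cv2.RETR_EXTERNAL,cv2.CHAIN_APPROX_NONE)[0],key=cv2.contourArea);(x,y),_,_=e=cv2.fitEllipse(ct);return (x,y),e[1]
E
python3 - <<'E'
from w import *
c=dict(np.load("w1.npz"));p,a=cap(c,(259,190));print(p,a,wplane(c,p,.046),wray(c,p)[1])
E
```

```text
(266.13397216796875, 201.94454956054688) (65.1273193359375, 69.98649597167969) [ 0.56164202 -0.32162288  0.046     ] [ 0.65170926 -0.33636466  0.32401674]
```

Run:
```python
from w import *
c=dict(np.load("w1.npz"))
h=cv2.cvtColor(c["image"],cv2.COLOR_RGB2HSV);print(h[190,259],h[190,225],h[150,230])
for v in(170,185,200):
    p,a=cap(c,(259,190),40,v);print(p,a,wplane(c,p,.046))
```

```text
[ 15   5 217] [ 84   8 153] [115  10 155]
(258.6684875488281, 191.14553833007812) (43.595001220703125, 46.637908935546875) [ 0.57414584 -0.31716986  0.046     ]
(258.5152282714844, 191.0084686279297) (43.09450912475586, 45.81000900268555) [ 0.57431655 -0.31705877  0.046     ]
(258.4836730957031, 191.0172119140625) (42.57237243652344, 45.5864372253418) [ 0.5743154  -0.31702685  0.046     ]
```

```bash
python3 go.py .575 -.317 .024 70
```

```text
t 2.15 pos [ 0.5766 -0.3181  0.1619] yaw -104.2 tiltz [-0.001  0.001 -1.   ] q6 1.15 w 0.087 F [ 0.4  0.1 -0. ]
shift [-0.05 -0.02  4.6 ] twist 1.01
```

Emit:
play_rows(
  steps=[1,-0.05,-0.02,0.5,1,1,0,0,0.7,0,1,0,0,0.7,0,1,0,0,0.7,0,1,0,0,0.6,0,1,0,0,0.5,0,1,0,0,0.4,0,1,0,0,0.3,0,1,0,0,0.2,0,1,0,0,0,0],
)

```text
time: 3.15
position: [0.5753, -0.3173, 0.0239]
tool_rot: [0.985, -0.17, -0.0, -0.0]
ft_force: [0.1, -1.0, -1.1]
grip_width: 0.087
grip_force: 0.0
```

Emit:
play_rows(
  steps=[-1,0,0,0,0,-1,0,0,0,0,-1,0,0,0,0,-1,0,0,0,0,-1,0,0,0,0,-1,0,0,0,0,-1,0,0,0,0,-1,0,0,0,0,-1,0,0,0,0,-1,0,0,0,0],
)

```text
time: 4.15
position: [0.5757, -0.3176, 0.0247]
tool_rot: [0.985, -0.17, 0.0, 0.0]
ft_force: [-0.7, 0.1, 1.4]
grip_width: 0.0463
grip_force: 20.0
```

Emit:
play_rows(
  steps=[-1,0,0,-0.2,0,-1,0,0,-0.4,0,-1,0,0,-0.6,0,-1,0,0,-0.7,0,-1,0,0,-0.7,0,-1,0,0,-0.7,0,-1,0,0,-0.5,0,-1,0,0,-0.2,0,-1,0,0,0,-0.5,-1,0,0,0,-0.5],
)

```text
time: 5.15
position: [0.5753, -0.3172, 0.1445]
tool_rot: [0.993, -0.119, -0.0, -0.0]
ft_force: [0.1, -0.8, -0.4]
grip_width: 0.0469
grip_force: 20.0
```

```bash
python3 go.py .495 -.017 .08 -41.2
```

```text
t 5.15 pos [ 0.5753 -0.3172  0.1445] yaw -103.7 tiltz [-0.  0. -1.] q6 1.14 w 0.0469 F [ 0.1 -0.8 -0.4]
shift [-4.97 -9.09  2.16] twist -10.91
```

Emit:
play_rows(
  steps=[-1,-0.3,-0.5,0,0,-1,-0.5,-0.95,0,0,-1,-0.55,-1,0,0,-1,-0.55,-1,0,0,-1,-0.55,-1,0,0,-1,-0.55,-1,0,0,-1,-0.55,-1,0,0,-1,-0.55,-1,0,0,-1,-0.5,-0.9,0,0,-1,-0.37,-0.74,0,0],
)

```text
time: 6.15
position: [0.4944, -0.0152, 0.1442]
tool_rot: [0.993, -0.12, -0.001, -0.0]
ft_force: [1.5, -0.0, 0.1]
grip_width: 0.0466
grip_force: 20.0
```

Emit:
play_rows(
  steps=[-1,0,0,0,-0.6,-1,0,0,0,-1,-1,0,0,0,-1,-1,0,0,0,-1,-1,0,0,0,-1,-1,0,0,0,-1,-1,0,0,0,-1,-1,0,0,0,-1,-1,0,0,0,-1,-1,0,0,0,-1],
)

```text
time: 7.15
position: [0.4955, -0.0169, 0.1442]
tool_rot: [0.935, 0.354, -0.0, -0.0]
ft_force: [-0.1, 1.1, -1.1]
grip_width: 0.0467
grip_force: 20.0
```

Emit:
play_rows(
  steps=[-1,0,0,0,-0.8,-1,0,0,0,-0.5,-1,0,0,0,0,-1,0,0,0,0,-1,0,0,0,0,-1,0,0,0,0,-1,0,0,0,0,-1,0,0,0,0,-1,0,0,0,0,-1,0,0,0,0],
)

```text
time: 8.15
position: [0.496, -0.017, 0.1446]
tool_rot: [0.911, 0.412, 0.0, 0.0]
ft_force: [-0.2, -0.3, -0.6]
grip_width: 0.0465
grip_force: 20.0
```

```bash
python3 go.py .495 -.017 .08 -41.2
python3 - <<'E'
from rig import robot
import cv2,numpy as np
c=robot.camera("wrist");np.savez("w2.npz",**c);cv2.imwrite("pics/w2.png",c["image"][:,:,::-1])
E
```

```text
t 8.15 pos [ 0.496  -0.017   0.1446] yaw -41.4 tiltz [ 0. -0. -1.] q6 0.46 w 0.0465 F [-0.2 -0.3 -0.6]
shift [-0.02 -0.03  2.15] twist -0.03
```

View pics/w2.png

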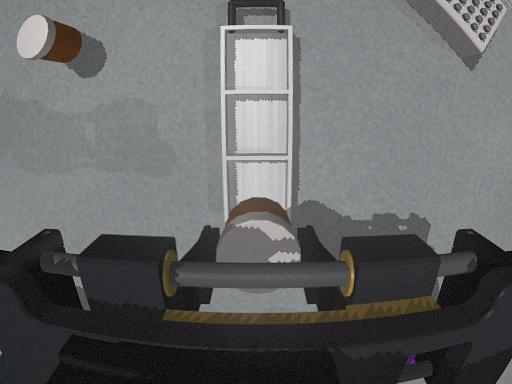

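The wrist view shows the jar held upright and square to the carrier. The rim's top corners are at (221,27) and (293,27), the dividers at rows 92 and 157, and the side walls at columns 222 and 292. I use these to measure the carrier again.

Run:
```python
from w import *
c=dict(np.load("w2.npz"));u=np.array([np.cos(np.radians(48.7)),np.sin(np.radians(48.7))]);v=np.array([-u[1],u[0]]);c0=np.array([.5374,.0309])
g=cv2.cvtColor(c["image"],cv2.COLOR_RGB2GRAY)
h=cv2.cvtColor(c["image"],cv2.COLOR_RGB2HSV);print(g[60,212:245],g[60,280:300]);print(g[18:40,270],g[86:100,270],g[150:165,270])
for p in [(221,27),(293,27),(221,92),(293,92),(221,157),(293,157),(257,27),(257,92),(257,157)]:
    w=wplane(c,p,.022)[:2];d=w-c0;print(p,w.round(4),"carrier xy",(d@u).round(4),(d@v).round(4))
```

```text
[131 133 133 136 138 134 135 124 177 218 218 220 184 107 110 140 139 137
 138 134 136 132 125 201 217 215 216 214 218 216 214 212 211] [199 193 193 188 193 193 169 123 154 203 201 203 189  93  93  99  99  99
  95  91]
[131 132 129 129 129 130 138 211 207 208 200 116 109 110 106 117 137 136
 125 117 141 203] [195 193 192 201 203 205 206 184 118 135 122 126 131 123] [182 189 190 127 121 134 199 195 196 201 118 126 123 160 200]
(221, 27) [0.5738 0.1269] carrier xy 0.0961 0.036
(293, 27) [0.625  0.0817] carrier xy 0.0959 -0.0323
(221, 92) [0.5312 0.0783] carrier xy 0.0315 0.0359
(293, 92) [0.5822 0.0333] carrier xy 0.0314 -0.0321
(221, 157) [0.4888 0.0316] carrier xy -0.0315 0.037
(293, 157) [ 0.5414 -0.0146] carrier xy -0.0316 -0.033
(257, 27) [0.5989 0.1036] carrier xy 0.0952 0.0018
(257, 92) [0.5564 0.0554] carrier xy 0.031 0.0019
(257, 157) [0.515  0.0084] carrier xy -0.0317 0.002
```

Emit:
play_rows(
  steps=[-1,-0.02,-0.05,0.3,0,-1,0,0,0.6,0,-1,0,0,0.6,0,-1,0,0,0.6,0,-1,0,0,0.6,0,-1,0,0,0.4,0,-1,0,0,0.3,0,-1,0,0,0.2,0,-1,0,0,0.1,0,-1,0,0,0.1,0],
)

```text
time: 9.2
position: [0.4948, -0.0166, 0.0306]
tool_rot: [0.911, 0.412, 0.0, 0.0]
ft_force: [0.5, -0.0, -0.1]
grip_width: 0.0463
grip_force: 20.0
```

```bash
python3 go.py .4944 -.0165 .0287 -41.3
```

```text
t 9.2 pos [ 0.4948 -0.0166  0.0306] yaw -41.4 tiltz [ 0.001 -0.    -1.   ] q6 0.46 w 0.0463 F [ 0.5 -0.  -0.1]
shift [-0.01 -0.01  0.06] twist -0.01
```

Emit:
play_rows(
  steps=[-1,0,0,0.04,0,-1,0,0,0.03,0,-1,0,0,0,0,0.3,0,0,0,0,0.6,0,0,0,0,1,0,0,0,0,1,0,0,0,0,1,0,0,0,0,1,0,0,0,0,1,0,0,0,0],
)

```text
time: 10.2
position: [0.4944, -0.0165, 0.0285]
tool_rot: [0.911, 0.412, -0.0, -0.0]
ft_force: [-0.9, 0.4, -0.7]
grip_width: 0.0857
grip_force: 0.0
```

Emit:
play_rows(
  steps=[1,0,0,-0.3,0,1,0,0,-0.5,0,1,0,0,-0.7,0,1,0,0,-0.7,0,1,0,0,-0.7,0,1,0,0,-0.7,0,1,0,0,-0.7,0,1,0,0,-0.7,0,1,0,0,-0.4,0,1,0,0,0,0],
)

```text
time: 11.2
position: [0.4956, -0.0167, 0.1927]
tool_rot: [0.911, 0.412, 0.002, 0.002]
ft_force: [0.1, -0.9, -0.2]
grip_width: 0.0872
grip_force: 0.0
```

```bash
python3 go.py .441 .257 .19 90
python3 - <<'E'
from w import *
c=robot.camera("wrist");np.savez("w3.npz",**c);cv2.imwrite("pics/w3.png",c["image"][:,:,::-1])
E
```

```text
t 11.2 pos [ 0.4956 -0.0167  0.1927] yaw -41.4 tiltz [ 0.005 -0.001 -1.   ] q6 0.46 w 0.0872 F [ 0.1 -0.9 -0.2]
shift [ 5.65 -7.4   0.07] twist 8.49
```

View pics/w3.png

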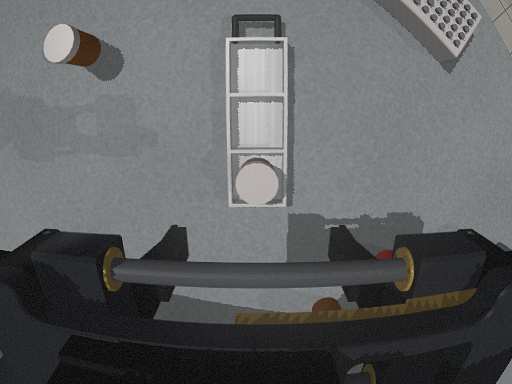

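The short jar (258,182) stands centred in the far bay, so on to the middle jar, seen at (60,45). The present yaw suits it.

Emit:
play_rows(
  steps=[1,0.4,-0.5,0,0,1,0.6,-0.8,0,0,1,0.65,-0.85,0,0,1,0.65,-0.85,0,0,1,0.65,-0.85,0,0,1,0.65,-0.85,0,0,1,0.65,-0.85,0,0,1,0.65,-0.85,0,0,1,0.5,-0.6,0,0,1,0.25,-0.4,0,0],
)

```text
time: 12.25
position: [0.4387, 0.2588, 0.1895]
tool_rot: [0.911, 0.413, -0.001, -0.0]
ft_force: [0.9, 0.5, -0.5]
grip_width: 0.087
grip_force: 0.0
```

Run:
```python
from w import *
from go import go
c=robot.camera("wrist");np.savez("w4.npz",**c)
w=wray(c,(256,190))[1];R=cv2.Rodrigues(c["rvec"])[0]
q=R@np.array([.441,.257,.068])+c["tvec"].ravel();th=np.arctan2(np.hypot(*q[:2]),q[2]);g=c["mtx"][:2,2]+c["mtx"][0,0]*th*q[:2]/np.hypot(*q[:2]);print(g)
p,a=cap(c,g,45,175);P=wplane(c,p,.068);print(p,a,P);go(P[0],P[1],.045)
```

```text
[262.58243183 188.50215484]
(259.61669921875, 186.81382751464844) (42.86835861206055, 44.244327545166016) [0.43993104 0.26023687 0.068     ]
t 12.3 pos [0.4382 0.2598 0.1896] yaw -41.2 tiltz [-0.002  0.001 -1.   ] q6 1.03 w 0.0867 F [-0.7  1.1 -0.1]
shift [0.05 0.04 4.82] twist 0.0
```

Emit:
play_rows(
  steps=[1,0.04,0.02,0.4,0,1,0,0,0.7,0,1,0,0,0.7,0,1,0,0,0.7,0,1,0,0,0.7,0,1,0,0,0.6,0,1,0,0,0.5,0,1,0,0,0.3,0,1,0,0,0.2,0,1,0,0,0,0],
)

```text
time: 13.3
position: [0.4408, 0.2572, 0.0457]
tool_rot: [0.911, 0.411, -0.001, -0.0]
ft_force: [0.5, 0.6, 0.1]
grip_width: 0.087
grip_force: 0.0
```

Emit:
play_rows(
  steps=[-1,0,0,0,0,-1,0,0,0,0,-1,0,0,0,0,-1,0,0,0,0,-1,0,0,0,0,-1,0,0,0,0,-1,0,0,0,0,-1,0,0,0,0,-1,0,0,0,0,-1,0,0,0,0],
)

```text
time: 14.3
position: [0.4411, 0.258, 0.0466]
tool_rot: [0.911, 0.412, 0.0, -0.0]
ft_force: [-0.9, 1.1, 2.7]
grip_width: 0.0465
grip_force: 20.0
```

Emit:
play_rows(
  steps=[-1,0,0,-0.2,0,-1,0,0,-0.4,0,-1,0,0,-0.6,0,-1,0,0,-0.7,0,-1,0,0,-0.7,0,-1,0,0,-0.6,0,-1,0,0,-0.4,0,-1,0,0,-0.2,0,-1,0,0,0,0,-1,0,0,0,0],
)

```text
time: 15.3
position: [0.4406, 0.2577, 0.16]
tool_rot: [0.911, 0.412, -0.001, -0.0]
ft_force: [0.2, 0.5, -1.4]
grip_width: 0.0466
grip_force: 20.0
```

```bash
python3 go.py .5366 .0316 .16 -41.3
```

```text
t 15.3 pos [0.4406 0.2577 0.16  ] yaw -41.4 tiltz [-0.001 -0.    -1.   ] q6 1.03 w 0.0466 F [ 0.2  0.5 -1.4]
shift [-3.54  7.38 -0.  ] twist -0.01
```

Emit:
play_rows(
  steps=[-1,-0.2,0.4,0,0,-1,-0.4,0.8,0,0,-1,-0.4,0.9,0,0,-1,-0.45,0.9,0,0,-1,-0.45,0.9,0,0,-1,-0.45,0.9,0,0,-1,-0.45,0.9,0,0,-1,-0.35,0.8,0,0,-1,-0.25,0.6,0,0,-1,-0.15,0.3,0,0],
)

```text
time: 16.3
position: [0.5379, 0.0288, 0.1596]
tool_rot: [0.912, 0.411, -0.0, 0.0]
ft_force: [-0.2, 0.0, -2.0]
grip_width: 0.0465
grip_force: 20.0
```

```bash
python3 go.py .5366 .0316 .050 -41.3
```

```text
t 16.3 pos [0.5379 0.0288 0.1596] yaw -41.5 tiltz [-0.001 -0.    -1.   ] q6 0.57 w 0.0465 F [-0.2  0.  -2. ]
shift [ 0.04 -0.1   3.65] twist -0.03
```

Emit:
play_rows(
  steps=[-1,0,0,0,0,-1,0,0,0.4,0,-1,0,0,0.6,0,-1,0,0,0.6,0,-1,0,0,0.6,0,-1,0,0,0.5,0,-1,0,0,0.4,0,-1,0,0,0.3,0,-1,0,0,0.1,0,-1,0,0,0,0],
)

```text
time: 17.3
position: [0.5371, 0.0315, 0.0551]
tool_rot: [0.911, 0.412, -0.0, -0.0]
ft_force: [-1.0, -0.6, -1.7]
grip_width: 0.0463
grip_force: 20.0
```

```bash
python3 go.py .5366 .0316 .050 -41.3
```

```text
t 17.3 pos [0.5371 0.0315 0.0551] yaw -41.3 tiltz [-0.001  0.    -1.   ] q6 0.57 w 0.0463 F [-1.  -0.6 -1.7]
shift [-0.01 -0.01  0.17] twist -0.01
```

Emit:
play_rows(
  steps=[-1,0,0,0.06,0,-1,0,0,0.05,0,-1,0,0,0.04,0,-1,0,0,0.02,0,-1,0,0,0,0,-1,0,0,0,0,-1,0,0,0,0,-1,0,0,0,0,-1,0,0,0,0,-1,0,0,0,0],
)

```text
time: 18.3
position: [0.5375, 0.0313, 0.0506]
tool_rot: [0.911, 0.412, 0.0, 0.0]
ft_force: [-0.1, -0.1, 2.4]
grip_width: 0.046
grip_force: 20.0
```

Emit:
play_rows(
  steps=[0.3,0,0,0,0,0.6,0,0,0,0,1,0,0,0,0,1,0,0,0,0,1,0,0,0,0,1,0,0,0,0,1,0,0,0,0,1,0,0,0,0,1,0,0,0,0,1,0,0,0,0],
)

```text
time: 19.3
position: [0.5373, 0.0313, 0.0504]
tool_rot: [0.911, 0.412, 0.0, 0.0]
ft_force: [0.5, 0.4, -0.2]
grip_width: 0.0868
grip_force: 0.0
```

Emit:
play_rows(
  steps=[1,0,0,-0.3,0,1,0,0,-0.5,0,1,0,0,-0.7,0,1,0,0,-0.7,0,1,0,0,-0.7,0,1,0,0,-0.7,0,1,0,0,-0.7,0,1,0,0,-0.6,0,1,0,0,-0.4,0,1,0,0,0,0],
)

```text
time: 20.3
position: [0.5385, 0.0312, 0.2114]
tool_rot: [0.911, 0.412, 0.002, 0.001]
ft_force: [1.0, -0.1, -0.5]
grip_width: 0.0872
grip_force: 0.0
```

```bash
python3 go.py .4375 -.239 .21 -41.3
```

```text
t 20.3 pos [0.5385 0.0312 0.2114] yaw -41.4 tiltz [ 0.004 -0.001 -1.   ] q6 0.57 w 0.0872 F [ 1.  -0.1 -0.5]
shift [-8.98  3.43  0.04] twist -0.01
```

Emit:
play_rows(
  steps=[1,-0.5,0.2,0,0,1,-1,0.38,0,0,1,-1,0.38,0,0,1,-1,0.38,0,0,1,-1,0.38,0,0,1,-1,0.38,0,0,1,-1,0.38,0,0,1,-1,0.38,0,0,1,-0.9,0.34,0,0,1,-0.58,0.23,0,0],
)

```text
time: 21.3
position: [0.4353, -0.2404, 0.2084]
tool_rot: [0.912, 0.411, -0.0, -0.001]
ft_force: [-0.1, -0.6, 1.2]
grip_width: 0.087
grip_force: 0.0
```

Run:
```python
from w import *
from go import go
c=robot.camera("wrist");np.savez("w5.npz",**c);cv2.imwrite("pics/w5.png",c["image"][:,:,::-1])
R=cv2.Rodrigues(c["rvec"])[0]
q=R@np.array([.437,-.239,.09])+c["tvec"].ravel();th=np.arctan2(np.hypot(*q[:2]),q[2]);g=c["mtx"][:2,2]+c["mtx"][0,0]*th*q[:2]/np.hypot(*q[:2]);print(g)
p,a=cap(c,g,45,175);P=wplane(c,p,.09);print(p,a,P);go(P[0],P[1],.067)
```

```text
[260.16859917 187.42145088]
(258.37646484375, 187.28147888183594) (43.96316909790039, 45.23490524291992) [ 0.43577927 -0.2377349   0.09      ]
t 21.35 pos [ 0.4351 -0.2427  0.2085] yaw -41.5 tiltz [-0.001 -0.001 -1.   ] q6 -0.01 w 0.0871 F [-0.3 -1.3 -0.5]
shift [ 0.15 -0.09  4.72] twist 0.0
```

View pics/w5.png

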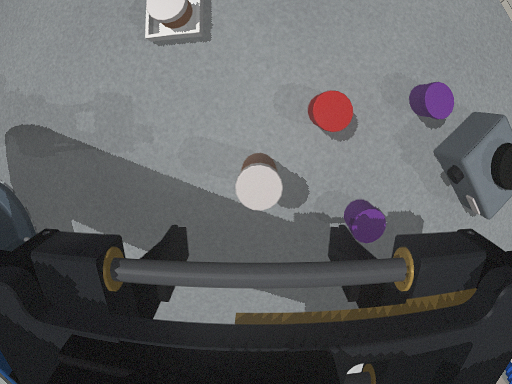

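The tall cap is at (259,187), centred between the fingers, and the look-alikes are clear of them.

Emit:
play_rows(
  steps=[1,0,0,0.3,0,1,0,0,0.6,0,1,0,0,0.7,0,1,0,0,0.7,0,1,0,0,0.7,0,1,0,0,0.6,0,1,0,0,0.5,0,1,0,0,0.4,0,1,0,0,0.2,0,1,0,0,0,0],
)

```text
time: 22.35
position: [0.4361, -0.238, 0.0674]
tool_rot: [0.911, 0.412, -0.0, -0.001]
ft_force: [-0.3, 0.1, -0.6]
grip_width: 0.0867
grip_force: 0.0
```

Emit:
play_rows(
  steps=[-1,0,0,0,0,-1,0,0,0,0,-1,0,0,0,0,-1,0,0,0,0,-1,0,0,0,0,-1,0,0,0,0,-1,0,0,0,0,-1,0,0,0,0,-1,0,0,0,0,-1,0,0,0,0],
)

```text
time: 23.35
position: [0.4366, -0.239, 0.0685]
tool_rot: [0.911, 0.412, 0.0, 0.0]
ft_force: [-0.6, -0.5, 2.5]
grip_width: 0.0463
grip_force: 20.1
```

Emit:
play_rows(
  steps=[-1,0,0,-0.2,0,-1,0,0,-0.4,0,-1,0,0,-0.6,0,-1,0,0,-0.7,0,-1,0,0,-0.7,0,-1,0,0,-0.7,0,-1,0,0,-0.4,0,-1,0,0,-0.2,0,-1,0,0,-0.1,0,-1,0,0,0,0],
)

```text
time: 24.35
position: [0.4363, -0.2387, 0.1884]
tool_rot: [0.911, 0.412, -0.0, -0.0]
ft_force: [0.2, -0.1, -2.5]
grip_width: 0.0458
grip_force: 20.0
```

```bash
python3 go.py .5788 .0797 .19 -41.3
```

```text
t 24.35 pos [ 0.4363 -0.2387  0.1884] yaw -41.4 tiltz [-0.  0. -1.] q6 -0.0 w 0.0458 F [ 0.2 -0.1 -2.5]
shift [11.11 -3.45 -0.05] twist -0.01
```

Emit:
play_rows(
  steps=[-1,0.4,-0.12,0,0,-1,0.8,-0.25,0,0,-1,0.9,-0.28,0,0,-1,0.9,-0.28,0,0,-1,0.9,-0.28,0,0,-1,0.9,-0.28,0,0,-1,0.9,-0.28,0,0,-1,0.9,-0.28,0,0,-1,0.9,-0.28,0,0,-1,0.9,-0.28,0,0],
)

```text
time: 25.35
position: [0.5439, 0.0042, 0.1873]
tool_rot: [0.911, 0.412, -0.001, -0.001]
ft_force: [-0.3, 0.8, -2.4]
grip_width: 0.0464
grip_force: 20.0
```

Emit:
play_rows(
  steps=[-1,0.9,-0.28,0,0,-1,0.8,-0.25,0,0,-1,0.6,-0.19,0,0,-1,0.3,-0.12,0,0,-1,0.1,0,0,0,-1,0,0,0,0,-1,0,0,0,0,-1,0,0,0,0,-1,0,0,0,0,-1,0,0,0,0],
)

```text
time: 26.35
position: [0.5788, 0.0789, 0.1885]
tool_rot: [0.911, 0.411, 0.0, 0.0]
ft_force: [0.4, -0.0, -2.1]
grip_width: 0.0465
grip_force: 20.0
```

```bash
python3 go.py .5788 .0797 .0725 -41.3
```

```text
t 26.35 pos [0.5788 0.0789 0.1885] yaw -41.4 tiltz [ 0. -0. -1.] q6 0.67 w 0.0465 F [ 0.4 -0.  -2.1]
shift [ 0.02 -0.02  3.87] twist -0.02
```

Emit:
play_rows(
  steps=[-1,0.02,-0.02,0.3,0,-1,0,0,0.6,0,-1,0,0,0.6,0,-1,0,0,0.6,0,-1,0,0,0.6,0,-1,0,0,0.5,0,-1,0,0,0.3,0,-1,0,0,0.2,0,-1,0,0,0,0,-1,0,0,0,0],
)

```text
time: 27.35
position: [0.5793, 0.0802, 0.0777]
tool_rot: [0.911, 0.412, 0.0, 0.0]
ft_force: [-0.3, -0.8, -1.5]
grip_width: 0.0463
grip_force: 20.0
```

Emit:
play_rows(
  steps=[-1,0,0,0.06,0,-1,0,0,0.05,0,-1,0,0,0.04,0,-1,0,0,0.02,0,-1,0,0,0,0,-1,0,0,0,0,-1,0,0,0,0,-1,0,0,0,0,-1,0,0,0,0,-1,0,0,0,0],
)

```text
time: 28.35
position: [0.579, 0.0803, 0.0725]
tool_rot: [0.911, 0.412, 0.0, 0.0]
ft_force: [-1.0, 0.1, 3.2]
grip_width: 0.0464
grip_force: 20.1
```

Contact is light, about 5 N over the free load. Next I release and rise.

Emit:
play_rows(
  steps=[0.3,0,0,0,0,0.6,0,0,0,0,1,0,0,0,0,1,0,0,0,0,1,0,0,0,0,1,0,0,0,0,1,0,0,0,0,1,0,0,0,0,1,0,0,0,0,1,0,0,0,0],
)

```text
time: 29.35
position: [0.5788, 0.0803, 0.0723]
tool_rot: [0.911, 0.412, 0.0, -0.0]
ft_force: [0.6, 0.0, 0.1]
grip_width: 0.0864
grip_force: 0.0
```

Emit:
play_rows(
  steps=[1,0,0,-0.3,0,1,0,0,-0.5,0,1,0,0,-0.7,0,1,0,0,-0.7,0,1,0,0,-0.7,0,1,0,0,-0.7,0,1,0,0,-0.5,0,1,0,0,-0.3,0,1,0,0,-0.1,0,1,0,0,0,0],
)

```text
time: 30.35
position: [0.5788, 0.0803, 0.2075]
tool_rot: [0.911, 0.412, 0.0, 0.0]
ft_force: [-0.3, -0.3, -0.5]
grip_width: 0.0868
grip_force: 0.0
```

Emit:
play_rows(
  steps=[1,-0.5,0.2,0,0,1,-0.8,0.5,0,0,1,-0.8,0.5,0,0,1,-0.8,0.5,0,0,1,-0.8,0.5,0,0,1,-0.8,0.5,0,0,1,-0.8,0.5,0,0,1,-0.5,0.3,0,0,1,-0.2,0,0,0,1,0,0,0,0],
)

```text
time: 31.35
position: [0.5372, -0.1249, 0.2064]
tool_rot: [0.912, 0.411, -0.001, -0.001]
ft_force: [0.3, -0.3, -0.4]
grip_width: 0.0872
grip_force: 0.0
```

Run:
```python
from w import *
a=robot.camera("wrist")["image"];b=robot.camera("top")["image"]
cv2.imwrite("pics/end.png",np.hstack([cv2.resize(a,(400,300)),cv2.resize(b,(400,300))])[:,:,::-1]);print(robot.get_obs()["position"])
```

```text
[ 0.53803206 -0.12364576  0.20680524]
```

View pics/end.png

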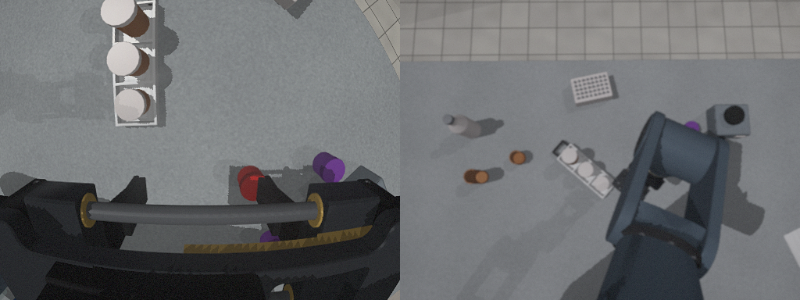

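All three capped jars stand upright in their bays (wrist half of the picture: (125,15), (125,58), (133,103)), the tallest by the handle. Nothing else has moved and the arm is clear.

```bash
python3 -c "
from rig import robot
print(robot.hand_in())"
```

```text
the job is handed in; nothing more can be done
None
```

I set the three capped jars upright in the carrier (tallest by the handle, middle jar in the middle, shortest farthest) and handed the job in after about 31 s; the last pictures showed nothing else moved, and hand-in returned no verdict.

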